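# Start the toast

### The job

The toaster is loaded for breakfast: a slice of bread stands in one of its two side-by-side slots and a round crumpet in the other, and each slot has its own lever on the front. Start the bread only: with the fingertips press the lever of the bread's slot gently all the way down until it catches and stays down by itself, then take the hand away. Do not grasp, lift or touch the food, do not push the crumpet's lever down, and leave the mug, egg cup, salt shaker and jam jar standing where they are.

Things in the scene. Friction and masses are not known exactly. Their poses are not given: they have to be found in the camera images.
- toaster: steel toaster, black ends, fixed to the worktop, 150 mm deep (x) by 370 wide (y) by 174 high; origin at the middle of its underside; its front, with the levers, faces its -x; z up. Two slots run along y end to end, centred 80 mm left (+y) and right (-y) of the middle; the lever of each is on the front at the same y. Fixed dials (15 mm proud) and buttons sit at y +-138 mm, under 100 mm up
- lever_left (a joint): the lever of the left (+y) slot (left half of the front, seen from the robot): 0 is up, grows in m as it is pressed straight down, cushioned stop at 0.044. A spring pushes it up (1.5 N at the top, 3 to 4 N further down, rising quickly at the stop). Pressed to 0.036 or more, a pawl catches it and, let go, it stays at about 0.034; let go sooner it springs back to 0
- lever_left_top (a point): middle of the level top face of the left lever's black paddle, where to press; moves with the lever. The paddle is 36 mm wide (toaster's y) and 30 mm deep, with an 8 mm gap behind it; this point lies 23 mm in front of the toaster's front face and, lever up, 150 mm above the worktop, 24 mm below the toaster's top
- lever_right (a joint): the lever of the right (-y) slot (right half of the front, seen from the robot): 0 is up, grows in m as it is pressed straight down, cushioned stop at 0.044. A spring pushes it up (1.5 N at the top, 3 to 4 N further down, rising quickly at the stop). Pressed to 0.036 or more, a pawl catches it and, let go, it stays at about 0.034; let go sooner it springs back to 0
- lever_right_top (a point): middle of the level top face of the right lever's black paddle, where to press; moves with the lever. The paddle is 36 mm wide (toaster's y) and 30 mm deep, with an 8 mm gap behind it; this point lies 23 mm in front of the toaster's front face and, lever up, 150 mm above the worktop, 24 mm below the toaster's top
- bread: slice of sandwich bread, squarish with a domed top, 114 mm wide over the top, 108 mm high, 15 mm thick, upright in one of the slots and showing about 24 mm above the toaster; origin at the middle of its lower edge, 90 mm above the worktop; its y lies along the slot. It sinks with its lever until it is below the toaster's top
- crumpet: round crumpet, 104 mm across, 18 mm thick, upright in the other slot and showing about 12 mm above the toaster; origin at its lowest point, 82 mm above the worktop
- mug: striped mug, 90 mm wide, 120 mm with its handle, 88 mm high, on the worktop in front of the toaster; origin at the middle of its underside
- egg_cup_1: egg cup with a boiled egg, 49 mm wide, 81 mm high, in front of the toaster; origin at the middle of its underside
- salt_shaker: salt shaker, 44 mm wide, 90 mm high; origin at the middle of its underside
- jam_jar: jam jar, 71 mm wide, 110 mm high; origin at the middle of its underside
Things that resemble listed ones, but are neither listed nor needed, are in the scene too. What is shaped like the crumpet but blue is not meant.

How it is judged:
By the outcome, as a careful person would: the job done as asked, in the order asked, and still so for the second after the job is handed in, with the robot touching nothing.
It also fails if it takes over 32 s, if anything falls off the work surface, if the arm or the gripper's body presses on something with over 40 N, if the wrist force passes 120 N, or if a joint passes its speed limit or range.

### The arm

A 6-joint arm with a two-finger parallel gripper is mounted at the origin on a cart in front of the work surface, level with it; the furniture and walls round the work are solid. World frame = base frame: x ahead of the robot, y to its left, z up, the work surface at z = 0. Lengths are in m, angles in rad, forces in N, time in s.
With the tool pointing down it reaches from about 0.3 to 0.95 m from the base axis. Payload 3.1 kg.
Tool frame: the origin (TCP) lies between the finger pads; the fingertips stand 22 mm ahead of it and the grasp point (between the pads) lies 3 mm ahead of it; z points along the fingers, y is the line along which they close (so a half turn about z gives the same grasp; the last joint's range is limited). The gripper opens to 85 mm and grips with 20 to 120 N. Pads are 22 mm wide; open, the fingers measure 114 mm over their backs; the gripper's body (76 mm by 85 mm) begins 54 mm behind the grasp point. The pads swing forward as they close: fully open they stand 13 mm farther back than shut.
Start: joints at [-1.171, 0.308, 1.634, -0, 1.2, -0.07], TCP at [0.283, -0.557, 0.253] pointing down, gripper open.
Joint ranges: [-3.06, 3.06], [-0.79, 1.96], [0.05, 2.63], [-1.19, 4.34], [0.05, 2.64], [-2.94, 2.94]. Speed limits (rad/s): [2.79, 2.79, 3.14, 3.14, 3.14, 3.14].

### API

Orientations are given as a 3x3 rotation matrix whose columns are the frame's x, y, z axes.
In Python, from plant import observe, vision, arm gives the robot as it stands. The module is installed in compiled form; this text tells all that it offers.
- The arm moves only by the shell command python3 -m jog 'ROWS'. ROWS is JSON, a list of rows, each a list of 5 numbers: the shift along the world's x, y, z in mm, then the turn about the world's z in rad, then the opening, from 0 (shut) to 1 (fully open). In form: [[tx, ty, tz, twist, jaw], ...]. A call has 1 to 12 rows; each row is the pose to reach, as a shift and turn from the pose commanded when the call began; what a row does not reach only later rows make up. A row lasts 1/10 s, in which the tool goes at most 50 mm and 8.59 degrees, less where a joint would pass 70% of its speed; a pose out of reach is approached as far as the arm can. A call with a gripper value outside its range is refused whole. The fingers move at their own pace and stop on an object; the grip force is fixed at half the most. Time passes only in rows, so rows that repeat a pose let the fingers close. It gives the time, the measured TCP pose, the force, the opening and the grip force at its end, in the units of the state.
- observe(): the state, without advancing time (a new reading comes with each control period).
- vision.get_image(name): name is "side" or "top"; returns a dict with "color" (420x560x3 uint8, blue, green, red), "K" (3x3 intrinsics, pixels), "R" (3x3) and "t" (3): a world point X has camera coordinates R X + t. Camera axes: x right, y down, z forward; pixel columns grow to the right and rows downward; lengths in m; the calibration is good to about 2 mm. A picture is of the moment at which its call begins. There is no depth.
- arm.sign_off(): hands the job in; it is judged then, once.
The state is a dict: "time_s": time; "qpos": joint angles; "qvel": joint speeds; "tau": joint torques, N m; "tcp_pos": TCP position; "ee_rot": TCP orientation; "ft_force": force on the tool from outside, world axes, zero at the start; "ft_torque": the same for the moment, N m; "grip_width": finger opening in m; "finger_force": force on a finger pad.
Only numpy, scipy, OpenCV 4.12 (cv2) and the standard library are available. Lean on these libraries where they do the work, as an engineer would, in place of code of your own. Each camera call takes 0.05 s, during which the arm holds its last target. There are 200 camera calls.

## Working session

There is one attempt and no reset: what is moved stays moved. The work goes in short steps, Python scripts to look and compute and a shell command to move; the robot and the scene stay as the last step left them, time stands still between calls to the robot, and variables do not carry over. Pictures are saved under pics/ and viewed, at most 10 in all, crops included, and the job is handed in when it is done.

```bash
mkdir -p pics
python3 - <<'E'
from plant import observe, vision
import cv2,numpy as np,json
for n in("top","side"):
    d=vision.get_image(n);cv2.imwrite(f"pics/{n}0.png",d["color"])
    np.savez(n+"0.npz",**d);print(n,d["K"].tolist(),d["R"].round(4).tolist(),d["t"].round(4).tolist())
s=observe();print(s["time_s"],s["tcp_pos"],s["ee_rot"],s["ft_force"])
E
```

```text
top [[439.6644737271724, 0.0, 277.4560200361738], [0.0, 439.6644737271724, 206.74784508740254], [0.0, 0.0, 1.0]] [[-0.0242, -0.9994, 0.0259], [-0.9904, 0.0204, -0.1368], [0.1362, -0.029, -0.9903]] [-0.0493, 0.5482, 1.0532]
side [[407.2963515059458, 0.0, 281.8396060640714], [0.0, 407.2963515059458, 209.318372220458], [0.0, 0.0, 1.0]] [[-0.93, -0.3672, 0.0142], [-0.2347, 0.5637, -0.7919], [0.2828, -0.7398, -0.6105]] [0.506, 0.2489, 1.0178]
0.1 [ 0.28264987 -0.55663834  0.25215367] [[ 8.91650707e-01  4.52723212e-01 -8.42272431e-04]
 [ 4.52723979e-01 -8.91648626e-01  1.93052992e-03]
 [ 1.22984650e-04 -2.10267529e-03 -9.99997782e-01]] [-0.29421226  0.47716665 -0.26767875]
```

View pics/top0.png

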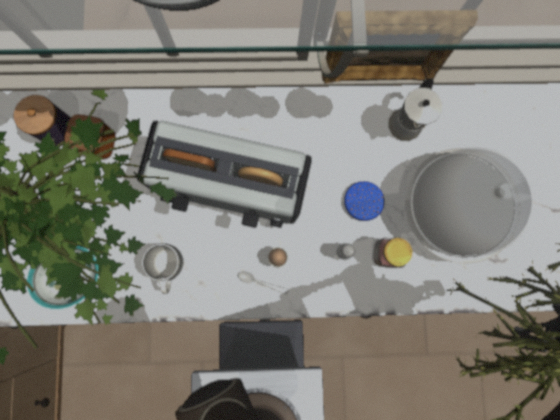

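View pics/side0.png

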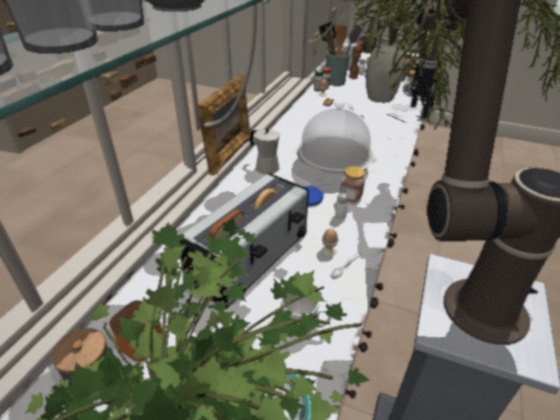

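Top view: toaster centred at about (228,172), its left food at (188,158), right food at (260,175), levers at (180,204) and (250,217). The mug is at (160,262), egg cup (278,257), salt (347,251), jam (396,251) and a blue disc (364,201). Candidates for the bread are the left and right food, so I'll crop them close up.

Run:
```python
import cv2,numpy as np
a=np.load("top0.npz")["color"][110:240,125:325];b=np.load("side0.npz")["color"][165:305,175:325]
A=cv2.resize(a,None,fx=2,fy=2.3,interpolation=2) if 0 else cv2.resize(a,(800,520)[:2],interpolation=2)
A=cv2.resize(a,(400,260),interpolation=2);B=cv2.resize(b,(400,373),interpolation=2)
A=cv2.copyMakeBorder(A,0,113,0,0,0)
cv2.imwrite("pics/crop.png",np.hstack([A,B]))
```

```text
(no output)
```

View pics/crop.png

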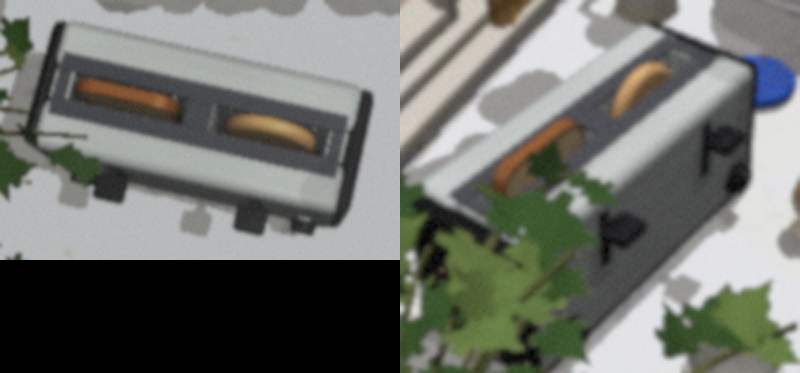

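```bash
cat > h.py <<'E'
import numpy as np
C={n:np.load(n+"0.npz") for n in("top","side")}
def ray(n,u,v):
    c=C[n];d=c["R"].T@np.linalg.solve(c["K"],[u,v,1.]);return -c["R"].T@c["t"],d
def at(n,u,v,z):
    o,d=ray(n,u,v);return o+d*(z-o[2])/d[2]
def tri(p,q):
    o,d=ray("top",*p);e,f=ray("side",*q);s=np.linalg.lstsq(np.c_[d,-f],e-o,rcond=None)[0]
    a=o+s[0]*d;b=e+s[1]*f;return (a+b)/2,np.linalg.norm(a-b)
def px(n,X):
    c=C[n];p=c["K"]@(c["R"]@X+c["t"]);return p[:2]/p[2]
E
python3 - <<'E'
from h import *
np.set_printoptions(precision=3,suppress=True)
print("cams",ray("top",0,0)[0],ray("side",0,0)[0])
for n,p,q in(("L",(180,203),(259.4,250.5)),("R",(250,219.5),(296.5,216.7))):
    print(n,at("top",*p,.15),at("side",*q,.15),tri(p,q))
L=at("top",180,203,.15);R=at("top",250,219.5,.15)
print("dist",np.linalg.norm(L-R),"yaw",np.arctan2(*(R-L)[:2])) 
for n,p,z in(("mug",(160,262),.088),("egg",(278,257),.081),("salt",(347,251),.09),("jam",(396,251),.11),("breadtop",(188,157),.198),("crtop",(261,173),.186)):print(n,at("top",*p,z))
# toaster roof corners in the top picture (crop/2+offset)
for p in((158,123),(309,156),(295,218),(143,180)):print("corner",at("top",*p,.17))
E
```

```text
cams [ 0.398 -0.03   1.119] [0.241 0.799 0.811]
L [0.544 0.158 0.15 ] [0.538 0.165 0.15 ] (array([0.543, 0.158, 0.143]), np.float64(0.004301317387645489))
R [0.504 0.003 0.15 ] [0.501 0.012 0.15 ] (array([0.504, 0.003, 0.143]), np.float64(0.0015437422758552222))
dist 0.15942354027666517 yaw -2.887552260173724
mug [0.417 0.215 0.088]
egg [ 0.422 -0.059  0.081]
salt [ 0.432 -0.22   0.09 ]
jam [ 0.429 -0.33   0.11 ]
breadtop [0.636 0.132 0.198]
crtop [ 0.601 -0.023  0.186]
corner [0.722 0.203 0.17 ]
corner [ 0.641 -0.13   0.17 ]
corner [ 0.503 -0.095  0.17 ]
corner [0.594 0.234 0.17 ]
```

Run:
```python
from h import *
np.set_printoptions(precision=2,suppress=True)
T=C["top"]["color"]
for q in((229,225),(275,210),(355,322),(295,300)):
    o,d=ray("side",*q)
    print(q)
    for s in np.arange(.2,.8,.06):
        X=o+d*s;u=px("top",X)
        i=u.astype(int);c=T[i[1],i[0]].astype(int) if 0<=i[0]<560 and 0<=i[1]<420 else None
        print(X,u, c, "GREEN" if c is not None and c[1]>c[0]+15 and c[1]>c[2] else "")
```

```text
(229, 225)
[0.32 0.66 0.68] [-492.69  372.45] None 
[0.34 0.62 0.64] [-380.6   337.77] None 
[0.37 0.58 0.61] [-288.12  309.16] None 
[0.39 0.54 0.57] [-210.53  285.15] None 
[0.41 0.5  0.53] [-144.49  264.72] None 
[0.44 0.46 0.49] [-87.6  247.12] None 
[0.46 0.42 0.45] [-38.09 231.8 ] None 
[0.49 0.38 0.41] [  5.39 218.35] [21 42 31] GREEN
[0.51 0.34 0.37] [ 43.89 206.44] [31 62 42] GREEN
[0.53 0.3  0.34] [ 78.21 195.82] [ 89 102  96] 
[0.56 0.26 0.3 ] [108.99 186.3 ] [37 74 50] GREEN
(275, 210)
[0.3  0.65 0.69] [-494.45  396.1 ] None 
[0.32 0.61 0.65] [-379.87  364.8 ] None 
[0.34 0.56 0.62] [-284.68  338.8 ] None 
[0.35 0.52 0.58] [-204.36  316.86] None 
[0.37 0.48 0.54] [-135.67  298.1 ] None 
[0.39 0.43 0.51] [-76.26 281.87] None 
[0.41 0.39 0.47] [-24.36 267.69] None 
[0.43 0.34 0.43] [ 21.36 255.2 ] [37 69 48] GREEN
[0.44 0.3  0.4 ] [ 61.95 244.12] [45 84 68] GREEN
[0.46 0.26 0.36] [ 98.22 234.21] [185 184 182] 
[0.48 0.21 0.32] [130.84 225.3 ] [184 184 182] 
(355, 322)
[0.25 0.67 0.65] [-447.67  437.1 ] None 
[0.25 0.63 0.6 ] [-336.48  415.47] None 
[0.26 0.59 0.55] [-246.55
[... 151 characters left out ...]
5] [-11.28 352.19] None 
[0.27 0.4  0.3 ] [ 28.51 344.45] [55 66 78] 
[0.28 0.36 0.25] [ 63.46 337.65] [59 72 84] 
[0.28 0.32 0.2 ] [ 94.41 331.63] [ 94 111 125] 
[0.28 0.28 0.15] [122.01 326.26] [ 94 110 126] 
(295, 300)
[0.28 0.67 0.65] [-460.13  407.57] None 
[0.29 0.64 0.61] [-349.73  380.83] None 
[0.31 0.6  0.56] [-260.19  359.15] None 
[0.32 0.56 0.51] [-186.11  341.22] None 
[0.33 0.52 0.47] [-123.81  326.13] None 
[0.34 0.49 0.42] [-70.68 313.27] None 
[0.35 0.45 0.37] [-24.84 302.17] None 
[0.37 0.41 0.32] [ 15.12 292.49] [179 178 175] 
[0.38 0.37 0.28] [ 50.26 283.98] [ 85 104  83] GREEN
[0.39 0.34 0.23] [ 81.4  276.44] [83 92 88] 
[0.4  0.3  0.18] [109.19 269.71] [45 81 62] GREEN
```

Left food has a flat, dark-crusted, squarish top, so it is the bread. The right one is a rounded arc, so it is the crumpet; the blue disc is a decoy. The lever to press is the left one, at about (0.541, 0.159, 0.15) with toaster yaw about -14°. The two levers measure 159 mm apart (160 expected). The left plant starts at y > 0.26, so I approach from the right.

```bash
python3 -m jog '[[0,10,15,0,0.5],[5,40,35,-0.05,0],[15,80,48,-0.12,0],[27,120,48,-0.2,0],[40,160,48,-0.28,0],[53,200,48,-0.36,0],[67,240,48,-0.44,0],[80,280,48,-0.52,0],[95,320,48,-0.6,0],[110,360,48,-0.68,0],[122,390,48,-0.717,0],[130,410,48,-0.717,0]]' && python3 -m jog '[[5,15,0,0,0],[15,45,0,0,0],[27,85,0,0,0],[39,125,0,0,0],[51,165,0,0,0],[63,205,0,0,0],[75,240,0,0,0],[83,265,0,0,0],[87,277,0,0,0],[87,277,0,0,0],[87,277,0,0,0]]'
python3 - <<'E'
from plant import observe, vision
import cv2,numpy as np
I=[]
for n in("top","side"):
    d=vision.get_image(n);np.savez(n+"1.npz",**d);I.append(d["color"])
cv2.imwrite("pics/hover.png",np.hstack([cv2.resize(I[0][110:290,120:320],(400,360),interpolation=2),cv2.resize(I[1][130:310,170:370],(400,360),interpolation=2)]))
s=observe();print(s["time_s"],s["tcp_pos"],s["ee_rot"].round(3),s["ft_force"],s["qpos"],s["grip_width"])
E
```

```text
time_s: 1.3
tcp_pos: [0.413, -0.145, 0.3009]
ee_rot: [[0.97, -0.243, -0.0], [-0.243, -0.97, 0.001], [-0.001, -0.001, -1.0]]
ft_force: [0.2, -0.0, -0.5]
grip_width: 0.0002
finger_force: 0.0
time_s: 2.4
tcp_pos: [0.4994, 0.1289, 0.3008]
ee_rot: [[0.97, -0.245, -0.001], [-0.245, -0.97, -0.001], [-0.001, 0.001, -1.0]]
ft_force: [0.0, -0.8, -0.1]
grip_width: -0.0001
finger_force: 0.0
2.5 [0.49951356 0.12842572 0.30106812] [[ 0.969 -0.246 -0.001]
 [-0.246 -0.969 -0.001]
 [-0.     0.001 -1.   ]] [0.12319694 0.08514004 0.09324451] [ 1.67547226e-01  5.28610722e-02  1.83567873e+00 -6.19234286e-04
  1.25383583e+00  1.98706468e+00] 0.000152009011679954
```

View pics/hover.png

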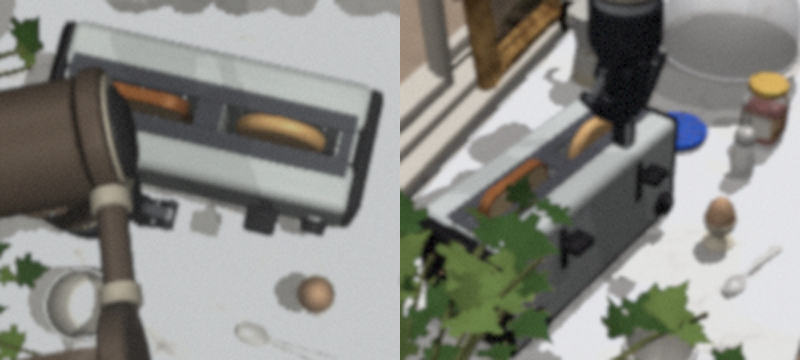

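Left lever stays visible in the side view near crop (577,245), crumpet's lever at (652,175), shut fingertips at (625,140) above. Moving over the left lever and down to about 25 mm above it.

```bash
python3 -m jog '[[8,6,0,0,0],[22,18,0,0,0],[34,27,-10,0,0],[40,32,-30,0,0],[40,32,-55,0,0],[40,32,-80,0,0],[40,32,-97,0,0],[40,32,-104,0,0],[40,32,-104,0,0],[40,32,-104,0,0]]'
python3 - <<'E'
from plant import observe, vision
import cv2,numpy as np
d=vision.get_image("side")["color"];t=vision.get_image("top")["color"]
cv2.imwrite("pics/above.png",np.hstack([cv2.resize(t[150:240,130:230],(400,360),interpolation=2),cv2.resize(d[190:280,210:310],(400,360),interpolation=2)]))
s=observe();print(s["time_s"],s["tcp_pos"],s["ft_force"])
from h import px
p=s["tcp_pos"]-[0,0,.022];print("tip px",px("side",p),"lever est px",px("side",np.array([.543,.159,.15])))
E
```

```text
time_s: 3.5
tcp_pos: [0.5408, 0.1616, 0.1982]
ee_rot: [[0.969, -0.245, 0.002], [-0.245, -0.969, 0.0], [0.002, -0.001, -1.0]]
ft_force: [-0.6, 0.5, -0.3]
grip_width: -0.0001
finger_force: 0.0
3.6 [0.54107897 0.16180712 0.19879225] [ 0.22529225 -0.2839922  -0.20899016]
tip px [258.47895846 240.88969491] lever est px [258.45831036 248.38756387]
```

View pics/above.png

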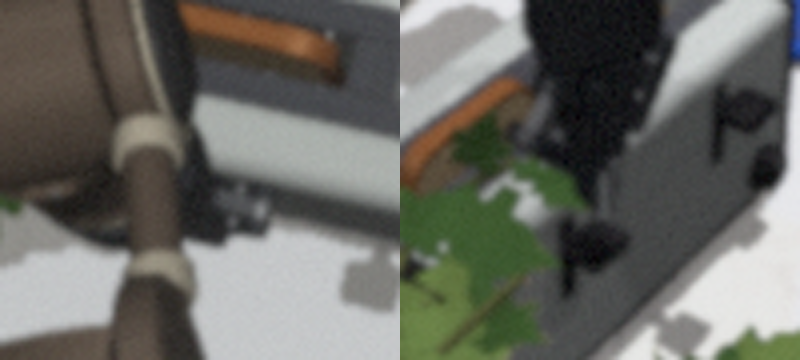

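Fingertips at crop (600,205) sit directly over the paddle at (597,242), still clear of it. Pressing slowly, first to about 25 mm of travel.

```bash
python3 -m jog '[[-2,0,-6,0,0],[-2,0,-12,0,0],[-2,0,-18,0,0],[-2,0,-22,0,0],[-2,0,-25,0,0],[-2,0,-28,0,0],[-2,0,-31,0,0],[-2,0,-34,0,0],[-2,0,-37,0,0]]'; python3 -m jog '[[0,0,-3,0,0],[0,0,-6,0,0],[0,0,-9,0,0],[0,0,-12,0,0],[0,0,-15,0,0],[0,0,-15,0,0]]'
```

```text
time_s: 4.5
tcp_pos: [0.5379, 0.1617, 0.1602]
ee_rot: [[0.97, -0.245, -0.0], [-0.245, -0.97, 0.0], [-0.0, 0.0, -1.0]]
ft_force: [-0.9, 0.4, 1.9]
grip_width: 0.0003
finger_force: 1.0
time_s: 5.1
tcp_pos: [0.5378, 0.1617, 0.1448]
ee_rot: [[0.97, -0.245, -0.0], [-0.245, -0.97, 0.0], [-0.0, 0.0, -1.0]]
ft_force: [-2.5, -0.1, 2.0]
grip_width: 0.0002
finger_force: 1.0
```

```bash
python3 -m jog '[[0,0,-2,0,0],[0,0,-4,0,0],[0,0,-6,0,0],[0,0,-8,0,0],[0,0,-10,0,0],[0,0,-11.5,0,0],[0,0,-11.5,0,0]]'
```

```text
time_s: 5.8
tcp_pos: [0.538, 0.1617, 0.1336]
ee_rot: [[0.97, -0.245, 0.0], [-0.245, -0.97, 0.0], [0.0, -0.0, -1.0]]
ft_force: [-0.3, -0.1, 1.7]
grip_width: 0.0002
finger_force: 1.3
```

```bash
python3 -m jog '[[0,0,-1,0,0],[0,0,-2,0,0],[0,0,-2,0,0]]'; python3 -m jog '[[0,0,-1,0,0],[0,0,-2,0,0],[0,0,-2,0,0]]'
```

```text
time_s: 6.1
tcp_pos: [0.538, 0.1617, 0.1317]
ee_rot: [[0.97, -0.245, 0.0], [-0.245, -0.97, 0.0], [0.0, -0.0, -1.0]]
ft_force: [-0.4, -0.9, 2.5]
grip_width: -0.0
finger_force: 1.3
time_s: 6.4
tcp_pos: [0.538, 0.1617, 0.1297]
ee_rot: [[0.97, -0.245, 0.0], [-0.245, -0.97, 0.0], [0.0, -0.0, -1.0]]
ft_force: [-0.3, -0.8, 3.0]
grip_width: 0.0
finger_force: 1.4
```

```bash
python3 -m jog '[[0,0,-1,0,0],[0,0,-1.5,0,0],[0,0,-1.5,0,0]]'; python3 -m jog '[[0,0,4,0,0],[0,0,10,0,0],[0,0,16,0,0],[0,0,16,0,0]]'
```

```text
time_s: 6.7
tcp_pos: [0.538, 0.1617, 0.1282]
ee_rot: [[0.97, -0.245, 0.0], [-0.245, -0.97, 0.0], [0.0, -0.0, -1.0]]
ft_force: [-0.5, 0.2, 2.6]
grip_width: -0.0002
finger_force: 1.4
time_s: 7.1
tcp_pos: [0.5385, 0.1618, 0.1452]
ee_rot: [[0.97, -0.245, 0.002], [-0.245, -0.97, 0.0], [0.001, -0.001, -1.0]]
ft_force: [0.9, 0.4, -0.4]
grip_width: -0.0001
finger_force: 0.0
```

Contact is gone at 27 mm of depth, so the lever appears caught. Retreating up and away, then checking.

```bash
python3 -m jog '[[0,0,10,0,0],[0,0,30,0,0],[0,0,55,0,0],[0,0,85,0,0],[0,0,110,0,0],[-10,-15,130,0,0],[-25,-50,140,0,0],[-45,-95,145,0,0],[-65,-140,145,0,0],[-80,-180,145,0,0],[-90,-210,145,0,0],[-95,-225,145,0,0]]'; python3 -m jog '[[-5,-20,0,0,0],[-10,-60,0,0,0],[-15,-100,0,0,0],[-20,-130,0,0,0],[-20,-140,0,0,0],[-20,-140,0,0,0]]'
python3 - <<'E'
from plant import observe, vision
import cv2,numpy as np
d=vision.get_image("side")["color"];t=vision.get_image("top")["color"]
cv2.imwrite("pics/after.png",np.hstack([cv2.resize(t[100:310,120:330],(400,400),interpolation=2),cv2.resize(d[165:315,175:325],(400,400),interpolation=2)]))
from h import px
print([px("side",np.array([.543,.159,z])) for z in(.15,.116)])
E
```

```text
time_s: 8.3
tcp_pos: [0.4416, -0.0654, 0.2897]
ee_rot: [[0.969, -0.247, 0.0], [-0.247, -0.969, -0.001], [0.0, 0.001, -1.0]]
ft_force: [0.4, -0.1, -0.4]
grip_width: 0.0
finger_force: 0.0
time_s: 8.9
tcp_pos: [0.4228, -0.2041, 0.2895]
ee_rot: [[0.969, -0.247, 0.0], [-0.247, -0.969, 0.0], [0.0, -0.0, -1.0]]
ft_force: [0.7, 0.3, -0.2]
grip_width: -0.0001
finger_force: 0.0
[array([258.45831036, 248.38756387]), array([258.75145066, 258.71932845])]
```

View pics/after.png

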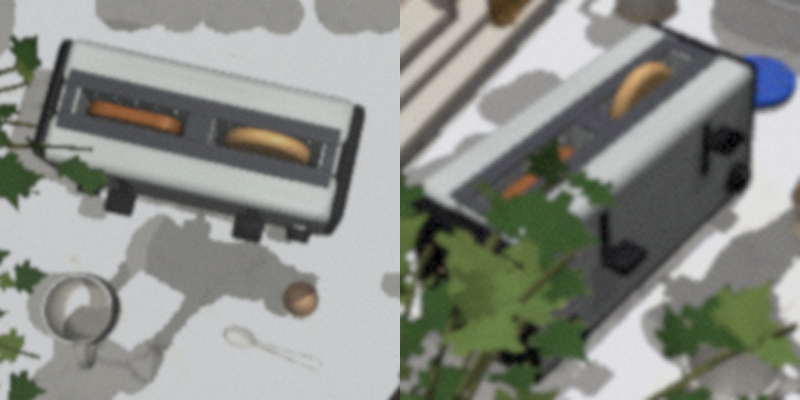

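The left lever is down, at crop (625,258), and the bread has sunk into its slot. The crumpet and its lever at (724,140) are still up, and the mug and egg cup haven't moved. The robot is clear, so I'm handing in.

```bash
python3 -c "
from plant import arm
print(arm.sign_off())"
```

```text
the job is handed in; nothing more can be done
None
```

The bread's lever (the left one) is pressed and caught, and the bread is down; the crumpet's lever is still up, the hand is clear, and the job was handed in after about 9 s.

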